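# Loosen the knurled clamping ring of the large filter holder by two full turns

## Task

Loosen the knurled clamping ring of the larger of the two filter holders by running a fingertip round its rim: turn it anticlockwise (seen from above) until the black line on it comes to the holder's pointer, then two full turns more, and leave it with the line at the pointer again, hands off. Only push the ring round, do not lift anything; the holder stays standing where it is, and the smaller holder, the beakers and the wash bottle are left alone.

Things in the scene. Friction and masses are not known exactly. Their poses are not given: they have to be found in the camera images.
- large_ring (a joint): turn of the large holder's clamping ring, rad, counted over several turns. 0: the line first stands at the pointer; positive is anticlockwise seen from above (loosening). Starts between -2.0 and -0.5; two full turns past the first meeting is 12.57. It does not rise as it turns, stays where it is left, takes about 0.06 N m to turn; stops only far off, at -4 and 17
- large_holder_ring_centre (a point): point on the large ring's axis, level with its flat top face, 75 mm above the bench. x axis: towards the pointer; z up. The aluminium ring is 100 mm outside and 62 mm inside diameter, 18 mm tall, knurled on its upright outer rim. Inside it a fixed round window lies 2 mm below the top face
- large_ring_line (a point): middle of the radial black line (17 mm long, 4 mm wide) on the ring's flat top face, 40.5 mm from the axis; the line also runs down the knurled outside. A closed fingertip pressed on this top face with 4 to 10 N and led round a circle of 40 mm radius carries the ring round; so does stroking the knurled outside
- large_holder_pointer (a point): middle of the top of the large holder's fixed pointer, a steel tongue 6 mm wide that stands 4 to 20 mm outside the ring's rim; its top is 11 mm below the ring's top face
- large_holder: the larger filter holder, stainless steel, loose on the bench, about 2.4 kg (varies), 75 mm tall in all: round foot of 150 mm diameter and 10 mm thick, bowl of 80 mm diameter above it, the ring on top. Origin: centre of the underside; x axis towards its pointer, z up
- small_holder: bystander: the smaller filter holder, alike but 56 mm tall, foot 104 mm and ring 64 mm in diameter, loose, about 1.1 kg. The two holders swap places from start to start. Origin: centre of the underside
- small_ring_line (a point): middle of the black line on the small holder's ring, 25 mm from its axis; the ring is to stay as it is
- beaker_a: bystander: empty glass beaker, 50 mm diameter, 62 mm tall, origin at the centre of the underside
- beaker_b: bystander: empty glass beaker, 60 mm diameter, 75 mm tall, origin at the centre of the underside
- wash_bottle: bystander: white wash bottle with a red cap and spout, 66 mm diameter, 180 mm tall with its spout, origin at the centre of the underside
Things that resemble listed ones, but are neither listed nor needed, are in the scene too. What is shaped like the large_holder but blue or pink is not meant.

How it is judged (in metres and radians):
On the way, in this order (a step that is already met when the one before it is completed fails the run):
1. the line comes to the pointer (value of joint large_ring above -0.15 rad).
2. one full turn more (value of joint large_ring above 5.983 rad).
3. a second full turn (value of joint large_ring above 12.266 rad).
At the end, for the whole second after the job is handed in: The large ring stands two full turns past the first meeting of line and pointer (12.57 rad, within 0.3 rad, about 17 degrees) and at rest; the large holder stands flat within 30 mm of where it was; the small holder and its ring, the beakers and the wash bottle are within 20 mm of where they were (value of joint large_ring between 12.266 and 12.866 rad and velocity of joint large_ring between -0.05 and 0.05 rad/s and angle between large_holder's own z axis and vertical below 0.05 rad and height (world z) of large_holder below 0.005 m and distance of large_holder from where it was at the start of the episode below 0.03 m and linear speed of large_holder below 0.01 m/s and distance of each of small_holder, small_ring_line, beaker_a, beaker_b, wash_bottle from where it was at the start of the episode below 0.02 m); the robot touches nothing.
It fails at once if the large holder is lifted, tipped or shoved away (over 30 mm) (height (world z) of large_holder above 0.01 m or angle between large_holder's own z axis and vertical above 0.15 rad or distance of large_holder from where it was at the start of the episode above 0.03 m).
It fails at once if the small holder or its ring is disturbed (over 20 mm) (distance of any of small_holder, small_ring_line from where it was at the start of the episode above 0.02 m).
It fails at once if a beaker or the wash bottle is lifted, tipped or moved (over 20 mm) (distance of any of beaker_a, beaker_b, wash_bottle from where it was at the start of the episode above 0.02 m or angle between any of beaker_a, beaker_b, wash_bottle's own z axis and vertical above 0.3 rad).
It also fails if it takes over 72 s, if anything falls off the work surface, if the arm or the gripper's body presses on something with over 40 N, if the wrist force passes 120 N, or if a joint passes its speed limit or range.

## Robot

A 6-joint arm with a two-finger parallel gripper is mounted at the origin on the work surface. World frame = base frame: x ahead of the robot, y to its left, z up, the work surface at z = 0. Lengths are in m, angles in degrees, forces in N, time in s.
With the tool pointing down it reaches from about 0.3 to 0.75 m from the base axis. Payload 8.5 kg.
Tool frame: the origin (TCP) lies at the very end of the fingers, on their centre line; the grasp point (between the pads) lies 19 mm behind it; z points along the fingers, y is the line along which they close (so a half turn about z gives the same grasp; the last joint's range is limited). The gripper opens to 85 mm and grips with 20 to 120 N. Pads are 22 mm wide; open, the fingers measure 114 mm over their backs; the gripper's body (76 mm by 85 mm) begins 54 mm behind the grasp point. The pads swing forward as they close: fully open they stand 13 mm farther back than shut.
Start: joints at [56.82, 21.807, 74.336, -0, 83.858, -12.336], TCP at [0.196, 0.514, 0.231] pointing down, gripper open.
Joint ranges: [-178.18, 178.18], [-50.72, 133.34], [12.68, 142.11], [-81.47, 261.47], [9.98, 163.14], [-165.26, 165.26]. Speed limits (degrees/s): [136.94, 136.94, 180, 180, 180, 180].

## Interface

Orientations are given as [roll, pitch, yaw] about the fixed x, y, z axes, in that order (R = Rz(yaw) Ry(pitch) Rx(roll)).
In Python, from plant import bot gives the robot as it stands.
- The arm moves only by the tool servo_tool, never from a script. Its argument "moves" is a list of rows, each a list of 7 numbers: the shift along the tool's x, y, z in m, then the turn, a rotation vector about the tool's x, y, z in rad, then the finger opening in m, from 0 to 0.0854. In form: [[x, y, z, rx, ry, rz, fingers], ...]. A call has 1 to 20 rows; each row shifts and turns the commanded pose from where the row before left it, along the tool's axes as they then stand; what a row does not reach is not made up. A row lasts 1/8 s, in which the tool goes at most 62.5 mm and 10.7 degrees, less where a joint would pass 70% of its speed; a pose out of reach is approached as far as the arm can. A call with a gripper value outside its range is refused whole. The fingers move at their own pace and stop on an object; "squeeze" is the grip in N (left out, the last holds). Time passes only in rows, so rows that do not move let the fingers close. It gives the time, the measured TCP pose, the force, the opening and the grip force at its end, in the units of the state.
- bot.get_state(): the state, without advancing time (a new reading comes with each control period).
- bot.snapshot(name): name is "side" or "top"; returns (picture, depth): 384x512x3 uint8, red, green, blue; 384x512 float32, m along the optical axis (not along the pixel's ray), 0 where there is no reading.
- bot.calibration(name): a dict with "intrinsics" (3x3 intrinsics, pixels), "distortion" ([k1, k2, p1, p2, k3] as OpenCV has them; the pictures are not rectified), "world_to_cam" (4x4, takes a point from world to camera coordinates). Camera axes: x right, y down, z forward; pixel columns grow to the right and rows downward; lengths in m; the calibration is good to about 2 mm. A picture is of the moment at which its call begins. calibration takes no time and is no camera call.
- bot.finish_job(): hands the job in; it is judged then, once.
Trained networks look in the newest picture that a camera, given by its name, has taken for a name from the list of things; names that differ only in an ending like _2 or _b are one class to them, and where a whole thing is asked for, a point or a joint stands for the part that bears it (a point fixed in the world has none). Each returns a list of dicts, best first, with "conf" (0 to 1); they miss things now and then, are a little off and sometimes report something else, mostly with a low value. They report only what shows in the picture. A call takes as long as a camera call. They do not tell look-alikes from the thing itself.
- bot.masks_of(camera, label): "region" (384x512 bool, what is visible of it) and "extent" ([left, top, width, height] in pixels, round what is visible of it).
The state is a dict: "time_s": time; "joint_pos": joint angles; "qd": joint speeds; "joint_efforts": joint torques, N m; "tcp_pos": TCP position; "ee_rot": TCP orientation; "ft_force": force on the tool from outside, world axes, zero at the start; "wrist_torque": the same for the moment, N m; "gripper_width": opening from 0.0 (shut) to 1.0 (fully open); "finger_force": force on a finger pad.
Only numpy, scipy, OpenCV 4.12 (cv2) and the standard library are available. Lean on these libraries where they do the work, as an engineer would, in place of code of your own. Each camera call takes 0.05 s, during which the arm holds its last target. There are 200 camera calls.

## Working session

There is one attempt and no reset: what is moved stays moved. The work goes in short steps, Python scripts to look and compute and a tool call to move; the robot and the scene stay as the last step left them, time stands still between calls to the robot, and variables do not carry over. Pictures are saved under pics/ and viewed, at most 10 in all, crops included, and the job is handed in when it is done.

Besides the shell and the picture viewer there is one more tool, called after "Request:" in YAML: its name, and indented under it one key for each argument. servo_tool: Moves the arm, as the interface text tells. Its arguments: {"type":"object","properties":{"moves":{"type":"array"},"squeeze":{"type":"number"}},"required":["moves"]}

```bash
mkdir -p pics; ls; python3 - <<'E'
from plant import bot
import cv2,numpy as np
for n in ("top","side"):
    im,d=bot.snapshot(n); cv2.imwrite(f"pics/{n}0.png",im[...,::-1]); np.save(f"{n}0d.npy",d)
    c=bot.calibration(n); print(n,c["intrinsics"].round(1).tolist() if hasattr(c["intrinsics"],'round') else c["intrinsics"],c["distortion"]); print(np.round(c["world_to_cam"],3).tolist())
    for l in ("large_holder","small_holder","large_ring_line","large_holder_pointer"):
        for r in bot.masks_of(n,l): print(n,l,round(r["conf"],2),r["extent"])
s=bot.get_state(); print(s)
E
```

```text
pics
top [[390.8, 0.0, 253.8], [0.0, 390.8, 185.8], [0.0, 0.0, 1.0]] [-0.13317184  0.          0.          0.          0.        ]
[[0.005, -1.0, -0.003, 0.105], [-0.995, -0.005, -0.099, 0.562], [0.099, 0.003, -0.995, 1.211], [0.0, 0.0, 0.0, 1.0]]
top large_holder 0.73 [334.2, 225.1, 43.7, 50.3]
top large_holder 0.71 [311.2, 154.2, 48.0, 49.1]
top large_holder 0.68 [215.6, 109.3, 41.4, 41.6]
top small_holder 0.75 [227.7, 190.3, 25.3, 28.6]
top small_holder 0.7 [322.2, 159.5, 31.0, 33.8]
top large_ring_line 0.98 [342.0, 234.6, 33.4, 34.5]
top large_ring_line 0.87 [321.6, 157.2, 30.5, 35.0]
top large_ring_line 0.76 [219.0, 110.3, 35.8, 32.5]
top large_ring_line 0.26 [227.2, 188.4, 26.3, 32.6]
top large_holder_pointer 0.96 [332.9, 229.1, 46.1, 43.7]
top large_holder_pointer 0.78 [215.2, 108.8, 44.3, 43.9]
top large_holder_pointer 0.72 [308.7, 153.8, 47.4, 49.5]
side [[402.1, 0.0, 256.9], [0.0, 402.1, 193.2], [0.0, 0.0, 1.0]] [-0.00477562  0.          0.          0.          0.        ]
[[0.999, -0.04, 0.013, -0.552], [-0.01, -0.514, -0.858, 0.119], [0.041, 0.857, -0.514, 0.864], [0.0, 0
[... 535 characters left out ...]
2.4, 52.7]
{'time_s': 0.5, 'joint_pos': array([ 5.68230126e+01,  2.18096867e+01,  7.43388980e+01, -5.26296159e-04,
        8.38565265e+01, -1.23376388e+01]), 'qd': array([ 0.01456006, -0.02830386, -0.07299735,  0.04015222,  0.01840459,
        0.09646108]), 'joint_efforts': array([-2.07769743e-03, -4.48034835e+01, -2.31339294e+01, -2.16912549e-04,
        7.06271767e-04, -5.70272533e-06]), 'tcp_pos': array([0.19566666, 0.51398687, 0.23127531]), 'ee_rot': array([-1.79994895e+02, -5.80953977e-04,  1.59160708e+02]), 'ft_force': array([-0.55952919,  0.09118576,  0.61209482]), 'wrist_torque': array([-0.00248915, -0.03659457,  0.00795428]), 'finger_force': 0.0, 'gripper_width': 0.9995789343596959}
```

View pics/top0.png

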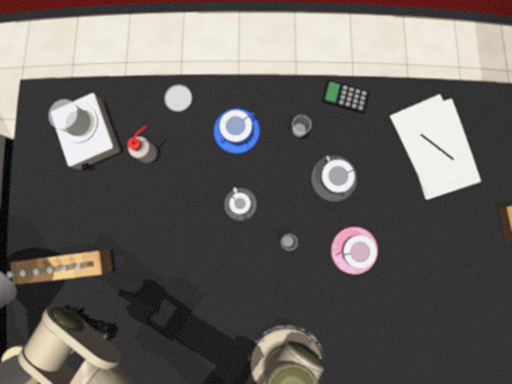

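View pics/side0.png

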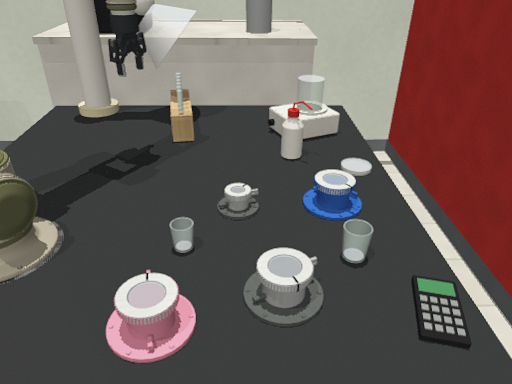

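The picture holds four holders that could be confused. In the top view they are pink (355,250), blue (237,130), small steel (240,204) and large steel (335,178). I choose the large steel one, at (335,178) in top and (285,280) in side, and will check it in a crop.

```bash
cat >h.py <<'E'
from plant import bot
import cv2,numpy as np
def cal(n):
    c=bot.calibration(n); return np.array(c["intrinsics"]),np.array(c["distortion"]),np.array(c["world_to_cam"])
def proj(n,P):
    K,D,T=cal(n); P=np.atleast_2d(P).astype(float)
    return cv2.projectPoints(P,cv2.Rodrigues(T[:3,:3])[0],T[:3,3],K,D)[0][:,0]
def onplane(n,uv,z):
    K,D,T=cal(n); uv=np.asarray(uv,float).reshape(-1,1,2)
    r=cv2.undistortPoints(uv,K,D)[:,0]; r=np.c_[r,np.ones(len(r))]@T[:3,:3]; o=-T[:3,:3].T@T[:3,3]
    return o+r*((z-o[2])/r[:,2])[:,None]
def cloud(n,d):
    v,u=np.mgrid[:384,:512]; K,D,T=cal(n)
    r=cv2.undistortPoints(np.stack([u,v],-1).reshape(-1,1,2).astype(float),K,D)[:,0]
    p=np.c_[r,np.ones(len(r))]*d.reshape(-1,1)
    return ((p-T[:3,3])@T[:3,:3]).reshape(384,512,3)
def rect(n,im,c,half=0.085,px=480):  # orthophoto at plane height c[2]; rows: +x up, cols: +y left
    a=np.linspace(half,-half,px); X,Y=np.meshgrid(a+c[0],a+c[1],indexing='ij')
    uv=proj(n,np.stack([X,Y,np.full_like(X,c[2])],-1).reshape(-1,3)).reshape(px,px,2).astype(np.float32)
    return cv2.remap(im,uv[...,0],uv[...,1],cv2.INTER_CUBIC)
E
python3 - <<'E'
from h import *
from scipy.optimize import least_squares
for n,box in(("top",(300,145,372,215)),("side",(235,235,335,325))):
    d=np.load(n+"0d.npy"); P=cloud(n,d); x0,y0,x1,y1=box; Q=P[y0:y1,x0:x1].reshape(-1,3)
    R=Q[(Q[:,2]>.068)&(Q[:,2]<.082)]
    print(n,len(R),np.median(R,0),R.min(0),R.max(0))
    (a,r)=cv2.minEnclosingCircle(R[:,:2].astype(np.float32)); print(a,r)
c=None
im={n:cv2.imread(f"pics/{n}0.png") for n in("top","side")}
import sys
d=np.load("top0d.npy");P=cloud("top",d)[145:215,300:372].reshape(-1,3);R=P[(P[:,2]>.068)&(P[:,2]<.082)]
a,r=cv2.minEnclosingCircle(R[:,:2].astype(np.float32))
o=[]
for n in im:
    q=rect(n,im[n],(a[0],a[1],.075),px=400); cv2.circle(q,(200,200),int(.05/.17*400),(0,255,0),1); o.append(q)
cv2.imwrite("pics/crop1.png",np.hstack(o))
E
```

```text
top 816 [ 0.59164774 -0.15051606  0.07415506] [ 0.54209411 -0.20071721  0.06805819] [ 0.64244012 -0.10011582  0.08125752]
(0.5932254791259766, -0.14993073046207428) 0.05356403440237045
side 1809 [ 0.59382445 -0.15961929  0.07408354] [ 0.54373558 -0.20625107  0.06800322] [ 0.64512263 -0.1043564   0.07731318]
(0.5935425758361816, -0.15485534071922302) 0.05198100209236145
```

View pics/crop1.png

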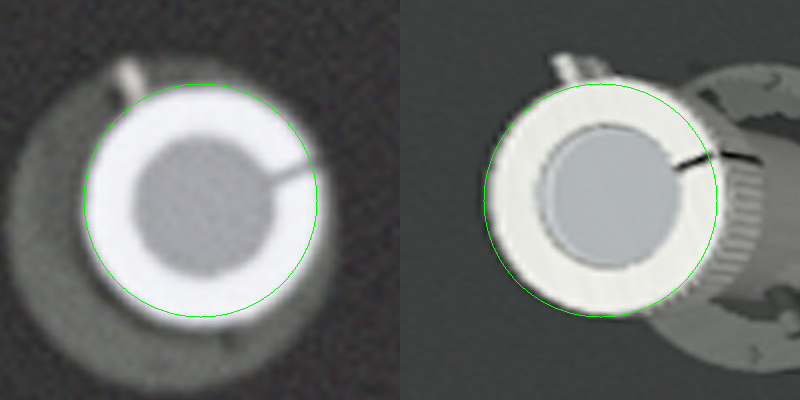

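The crop shows the plain steel holder with a white ring. Its pointer is at the upper left (565,70) and the black line at the right (695,160), so the choice holds. I estimate the ring centre at about (0.593, -0.151). First I close the fingers and set yaw to 90°, which makes tool x = world +y and tool y = world +x.

Request:
servo_tool:
  moves:
    - [0, 0, 0, 0, 0, 0.151, 0]
    - [0, 0, 0, 0, 0, 0.151, 0]
    - [0, 0, 0, 0, 0, 0.151, 0]
    - [0, 0, 0, 0, 0, 0.151, 0]
    - [0, 0, 0, 0, 0, 0.151, 0]
    - [0, 0, 0, 0, 0, 0.151, 0]
    - [0, 0, 0, 0, 0, 0.151, 0]
    - [0, 0, 0, 0, 0, 0.151, 0]
    - [0, 0, 0, 0, 0, 0, 0]

```text
time_s: 1.62
tcp_pos: [0.1957, 0.514, 0.2313]
ee_rot: [-180.0, 0.0, 90.0]
ft_force: [-0.3, 0.1, 0.6]
gripper_width: -0.0
finger_force: 0.0
```

```bash
python3 - <<'E'
from h import *
px=.17/400; C0=np.array([.5932,-.1499])
f=lambda u,v,z:np.array([[C0[0]+(199.5-v)*px,C0[1]+(199.5-u)*px,z]])
c=np.array([.593,-.151]); 
for n,off,pts in(("top",0,{"ptr":(128,68,.064),"line":(293,175,.075),"cen":(203,205,.075)}),("side",400,{"ptr":(563,65,.064),"line":(695,160,.075),"cen":(603,196,.075)})):
    W={k:onplane(n,proj(n,f(p[0]-off,p[1],.075)),p[2])[0] for k,p in pts.items()}
    a={k:np.degrees(np.arctan2(*(W[k]-W["cen"])[1::-1])) for k in("ptr","line")}
    print(n,{k:w.round(4) for k,w in W.items()},a,np.hypot(*(W["ptr"]-W["cen"])[:2]))
s=bot.get_state(); print(s["time_s"],s["tcp_pos"],s["ee_rot"],s["ft_force"],s["gripper_width"])
E
```

```text
top {'ptr': array([ 0.651 , -0.1216,  0.064 ]), 'line': array([ 0.6036, -0.1896,  0.075 ]), 'cen': array([ 0.5909, -0.1514,  0.075 ])} {'ptr': np.float64(26.357965121808885), 'line': np.float64(-71.56505117640097)} 0.06714806388886355
side {'ptr': array([ 0.6534, -0.1214,  0.064 ]), 'line': array([ 0.61  , -0.1905,  0.075 ]), 'cen': array([ 0.5947, -0.1514,  0.075 ])} {'ptr': np.float64(27.081142947144247), 'line': np.float64(-68.62937773065647)} 0.06596665208620087
1.625 [0.1956834 0.5139707 0.2313212] [-1.79998184e+02  1.22015713e-03  9.00196574e+01] [-0.31503982  0.1132763   0.57342107] -0.00042326387893875755
```

Request:
servo_tool:
  moves:
    - [-0.033, 0.0179, 0, 0, 0, 0, 0]
    - [-0.033, 0.0179, 0, 0, 0, 0, 0]
    - [-0.033, 0.0179, 0, 0, 0, 0, 0]
    - [-0.033, 0.0179, 0, 0, 0, 0, 0]
    - [-0.033, 0.0179, 0, 0, 0, 0, 0]
    - [-0.033, 0.0179, 0, 0, 0, 0, 0]
    - [-0.033, 0.0179, 0, 0, 0, 0, 0]
    - [-0.033, 0.0179, 0, 0, 0, 0, 0]
    - [-0.033, 0.0179, 0, 0, 0, 0, 0]
    - [-0.033, 0.0179, 0, 0, 0, 0, 0]
    - [-0.033, 0.0179, 0, 0, 0, 0, 0]
    - [-0.033, 0.0179, 0, 0, 0, 0, 0]
    - [-0.033, 0.0179, 0, 0, 0, 0, 0]
    - [-0.033, 0.0179, 0, 0, 0, 0, 0]
    - [-0.033, 0.0179, 0, 0, 0, 0, 0]
    - [-0.033, 0.0179, 0, 0, 0, 0, 0]
    - [-0.033, 0.0179, 0, 0, 0, 0, 0]
    - [-0.033, 0.0179, 0, 0, 0, 0, 0]
    - [-0.033, 0.0179, 0, 0, 0, 0, 0]
    - [-0.038, 0.0179, 0, 0, 0, 0, 0]

```text
time_s: 4.12
tcp_pos: [0.5535, -0.1524, 0.2314]
ee_rot: [180.0, -0.0, 90.2]
ft_force: [0.2, 0.2, -0.1]
gripper_width: -0.004
finger_force: 0.0
```

Request:
servo_tool:
  moves:
    - [0, 0, 0.04, 0, 0, 0, 0]
    - [0, 0, 0.04, 0, 0, 0, 0]
    - [0, 0, 0.04, 0, 0, 0, 0]
    - [0, 0, 0.02, 0, 0, 0, 0]
    - [0, 0, 0.01, 0, 0, 0, 0]
    - [0, 0, 0, 0, 0, 0, 0]
    - [0, 0, 0, 0, 0, 0, 0]

```text
time_s: 5.0
tcp_pos: [0.5535, -0.1516, 0.0823]
ee_rot: [179.9, 0.0, 90.0]
ft_force: [-1.1, 0.3, 0.1]
gripper_width: -0.001
finger_force: 0.0
```

Request:
servo_tool:
  moves:
    - [0, 0, 0.002, 0, 0, 0, 0]
    - [0, 0, 0.002, 0, 0, 0, 0]
    - [0, 0, 0.002, 0, 0, 0, 0]
    - [0, 0, 0.001, 0, 0, 0, 0]
    - [0, 0, 0, 0, 0, 0, 0]
    - [0, 0, 0, 0, 0, 0, 0]

```text
time_s: 5.75
tcp_pos: [0.5531, -0.1514, 0.075]
ee_rot: [180.0, 0.0, 89.9]
ft_force: [-1.7, 1.1, 5.9]
gripper_width: -0.002
finger_force: 3.2
```

Request:
servo_tool:
  moves:
    - [0, 0, 0.0005, 0, 0, 0, 0]
    - [0, 0, 0, 0, 0, 0, 0]
    - [0, 0, 0, 0, 0, 0, 0]

```text
time_s: 6.12
tcp_pos: [0.5531, -0.1514, 0.0749]
ee_rot: [180.0, 0.0, 90.0]
ft_force: [-2.8, 0.5, 10.5]
gripper_width: -0.0
finger_force: 5.1
```

Request:
servo_tool:
  moves:
    - [0, 0, -0.0003, 0, 0, 0, 0]
    - [-0.00626, 0.0005, 0, 0, 0, 0, 0]
    - [-0.0061, 0.00147, 0, 0, 0, 0, 0]
    - [-0.0058, 0.0024, 0, 0, 0, 0, 0]
    - [-0.00535, 0.00328, 0, 0, 0, 0, 0]
    - [-0.00477, 0.00408, 0, 0, 0, 0, 0]

```text
time_s: 6.88
tcp_pos: [0.565, -0.1798, 0.075]
ee_rot: [180.0, 0.0, 90.0]
ft_force: [-1.0, 1.9, 7.1]
gripper_width: -0.002
finger_force: 3.6
```

Request:
servo_tool:
  moves:
    - [-0.00408, 0.00477, 0, 0, 0, 0, 0]
    - [-0.00328, 0.00535, 0, 0, 0, 0, 0]
    - [-0.0024, 0.0058, 0, 0, 0, 0, 0]
    - [-0.00147, 0.0061, 0, 0, 0, 0, 0]
    - [-0.0005, 0.00626, 0, 0, 0, 0, 0]

```text
time_s: 7.5
tcp_pos: [0.5933, -0.1918, 0.075]
ee_rot: [180.0, 0.0, 89.9]
ft_force: [-3.1, 0.0, 6.6]
gripper_width: 0.0
finger_force: 3.4
```

```bash
python3 - <<'E'
from h import *
C=(.593,-.151,.075); o=[]
for n in("top","side"):
    im,_=bot.snapshot(n); o.append(rect(n,im[...,::-1].copy(),C,px=400))
cv2.imwrite("pics/c2.png",np.hstack(o))
E
```

```text
(no output)
```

View pics/c2.png

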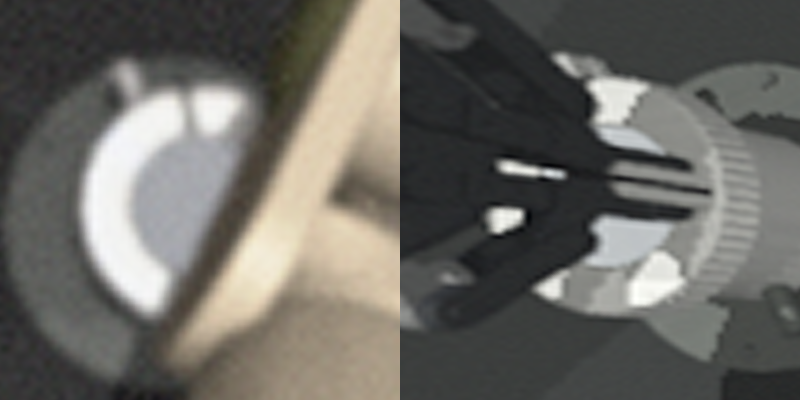

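The ring follows. In the top crop the line is at (190,110), about +8°, with the pointer at 27°, so it has moved about 78° for 90° of finger travel. The holder has not moved. Next is a full turn.

Request:
servo_tool:
  moves:
    - [0.0005, 0.00626, 0, 0, 0, 0, 0]
    - [0.00147, 0.0061, 0, 0, 0, 0, 0]
    - [0.0024, 0.0058, 0, 0, 0, 0, 0]
    - [0.00328, 0.00535, 0, 0, 0, 0, 0]
    - [0.00408, 0.00477, 0, 0, 0, 0, 0]
    - [0.00477, 0.00408, 0, 0, 0, 0, 0]
    - [0.00535, 0.00328, 0, 0, 0, 0, 0]
    - [0.0058, 0.0024, 0, 0, 0, 0, 0]
    - [0.0061, 0.00147, 0, 0, 0, 0, 0]
    - [0.00626, 0.0005, 0, 0, 0, 0, 0]

```text
time_s: 8.85
tcp_pos: [0.6336, -0.152, 0.075]
ee_rot: [179.9, 0.1, 89.9]
ft_force: [-1.2, -1.8, 5.1]
gripper_width: 0.001
finger_force: 2.7
```

Request:
servo_tool:
  moves:
    - [0.00626, -0.0005, 0, 0, 0, 0, 0]
    - [0.0061, -0.00147, 0, 0, 0, 0, 0]
    - [0.0058, -0.0024, 0, 0, 0, 0, 0]
    - [0.00535, -0.00328, 0, 0, 0, 0, 0]
    - [0.00477, -0.00408, 0, 0, 0, 0, 0]
    - [0.00408, -0.00477, 0, 0, 0, 0, 0]
    - [0.00328, -0.00535, 0, 0, 0, 0, 0]
    - [0.0024, -0.0058, 0, 0, 0, 0, 0]
    - [0.00147, -0.0061, 0, 0, 0, 0, 0]
    - [0.0005, -0.00626, 0, 0, 0, 0, 0]

```text
time_s: 10.1
tcp_pos: [0.5938, -0.1115, 0.075]
ee_rot: [179.8, 0.1, 89.9]
ft_force: [2.0, 0.7, 4.7]
gripper_width: 0.004
finger_force: 2.7
```

Normal force has dropped to 4.7 N, so I add 0.2 mm of press.

Request:
servo_tool:
  moves:
    - [0, 0, 0.0003, 0, 0, 0, 0]
    - [-0.0005, -0.00626, 0, 0, 0, 0, 0]
    - [-0.00147, -0.0061, 0, 0, 0, 0, 0]
    - [-0.0024, -0.0058, 0, 0, 0, 0, 0]
    - [-0.00328, -0.00535, 0, 0, 0, 0, 0]
    - [-0.00408, -0.00477, 0, 0, 0, 0, 0]
    - [-0.00477, -0.00408, 0, 0, 0, 0, 0]
    - [-0.00535, -0.00328, 0, 0, 0, 0, 0]
    - [-0.0058, -0.0024, 0, 0, 0, 0, 0]
    - [-0.0061, -0.00147, 0, 0, 0, 0, 0]
    - [-0.00626, -0.0005, 0, 0, 0, 0, 0]

```text
time_s: 11.48
tcp_pos: [0.5535, -0.1513, 0.075]
ee_rot: [179.9, 0.0, 90.0]
ft_force: [-0.4, 2.5, 9.4]
gripper_width: -0.0
finger_force: 4.7
```

Request:
servo_tool:
  moves:
    - [-0.00626, 0.0005, 0, 0, 0, 0, 0]
    - [-0.0061, 0.00147, 0, 0, 0, 0, 0]
    - [-0.0058, 0.0024, 0, 0, 0, 0, 0]
    - [-0.00535, 0.00328, 0, 0, 0, 0, 0]
    - [-0.00477, 0.00408, 0, 0, 0, 0, 0]
    - [-0.00408, 0.00477, 0, 0, 0, 0, 0]
    - [-0.00328, 0.00535, 0, 0, 0, 0, 0]
    - [-0.0024, 0.0058, 0, 0, 0, 0, 0]
    - [-0.00147, 0.0061, 0, 0, 0, 0, 0]
    - [-0.0005, 0.00626, 0, 0, 0, 0, 0]

```text
time_s: 12.72
tcp_pos: [0.5933, -0.1917, 0.075]
ee_rot: [179.9, 0.1, 89.9]
ft_force: [-2.7, 0.2, 9.3]
gripper_width: 0.006
finger_force: 4.8
```

```bash
python3 - <<'E'
from h import *
C=(.593,-.151,.075); o=[]
for n in("top","side"):
    im,_=bot.snapshot(n); o.append(rect(n,im[...,::-1].copy(),C,px=400))
cv2.imwrite("pics/c3.png",np.hstack(o))
E
```

```text
(no output)
```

View pics/c3.png

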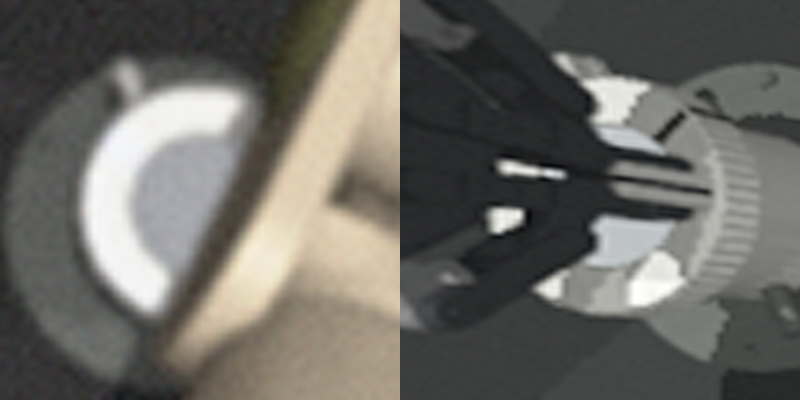

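In the side crop the line is at (670,127), about -44°. It moved 308° for 360° of finger travel, an efficiency of 0.856, so the joint is at about +289°. Finger travel still needed is about 500°. I'll do 450°, then lift and look.

Request:
servo_tool:
  moves:
    - [0.0005, 0.00626, 0, 0, 0, 0, 0]
    - [0.00147, 0.0061, 0, 0, 0, 0, 0]
    - [0.0024, 0.0058, 0, 0, 0, 0, 0]
    - [0.00328, 0.00535, 0, 0, 0, 0, 0]
    - [0.00408, 0.00477, 0, 0, 0, 0, 0]
    - [0.00477, 0.00408, 0, 0, 0, 0, 0]
    - [0.00535, 0.00328, 0, 0, 0, 0, 0]
    - [0.0058, 0.0024, 0, 0, 0, 0, 0]
    - [0.0061, 0.00147, 0, 0, 0, 0, 0]
    - [0.00626, 0.0005, 0, 0, 0, 0, 0]
    - [0.00626, -0.0005, 0, 0, 0, 0, 0]
    - [0.0061, -0.00147, 0, 0, 0, 0, 0]
    - [0.0058, -0.0024, 0, 0, 0, 0, 0]
    - [0.00535, -0.00328, 0, 0, 0, 0, 0]
    - [0.00477, -0.00408, 0, 0, 0, 0, 0]
    - [0.00408, -0.00477, 0, 0, 0, 0, 0]
    - [0.00328, -0.00535, 0, 0, 0, 0, 0]
    - [0.0024, -0.0058, 0, 0, 0, 0, 0]
    - [0.00147, -0.0061, 0, 0, 0, 0, 0]
    - [0.0005, -0.00626, 0, 0, 0, 0, 0]

```text
time_s: 15.32
tcp_pos: [0.594, -0.1116, 0.075]
ee_rot: [179.8, 0.1, 90.0]
ft_force: [1.6, -1.4, 6.1]
gripper_width: 0.001
finger_force: 3.4
```

Request:
servo_tool:
  moves:
    - [-0.0005, -0.00626, 0, 0, 0, 0, 0]
    - [-0.00147, -0.0061, 0, 0, 0, 0, 0]
    - [-0.0024, -0.0058, 0, 0, 0, 0, 0]
    - [-0.00328, -0.00535, 0, 0, 0, 0, 0]
    - [-0.00408, -0.00477, 0, 0, 0, 0, 0]
    - [-0.00477, -0.00408, 0, 0, 0, 0, 0]
    - [-0.00535, -0.00328, 0, 0, 0, 0, 0]
    - [-0.0058, -0.0024, 0, 0, 0, 0, 0]
    - [-0.0061, -0.00147, 0, 0, 0, 0, 0]
    - [-0.00626, -0.0005, 0, 0, 0, 0, 0]
    - [-0.00626, 0.0005, 0, 0, 0, 0, 0]
    - [-0.0061, 0.00147, 0, 0, 0, 0, 0]
    - [-0.0058, 0.0024, 0, 0, 0, 0, 0]
    - [-0.00535, 0.00328, 0, 0, 0, 0, 0]
    - [-0.00477, 0.00408, 0, 0, 0, 0, 0]
    - [-0.00408, 0.00477, 0, 0, 0, 0, 0]
    - [-0.00328, 0.00535, 0, 0, 0, 0, 0]
    - [-0.0024, 0.0058, 0, 0, 0, 0, 0]
    - [-0.00147, 0.0061, 0, 0, 0, 0, 0]
    - [-0.0005, 0.00626, 0, 0, 0, 0, 0]

```text
time_s: 17.82
tcp_pos: [0.5933, -0.1917, 0.075]
ee_rot: [179.9, 0.1, 89.9]
ft_force: [-1.9, 1.1, 9.1]
gripper_width: -0.0
finger_force: 4.8
```

Request:
servo_tool:
  moves:
    - [0.0005, 0.00626, 0, 0, 0, 0, 0]
    - [0.00147, 0.0061, 0, 0, 0, 0, 0]
    - [0.0024, 0.0058, 0, 0, 0, 0, 0]
    - [0.00328, 0.00535, 0, 0, 0, 0, 0]
    - [0.00408, 0.00477, 0, 0, 0, 0, 0]
    - [0.00477, 0.00408, 0, 0, 0, 0, 0]
    - [0.00535, 0.00328, 0, 0, 0, 0, 0]
    - [0.0058, 0.0024, 0, 0, 0, 0, 0]
    - [0.0061, 0.00147, 0, 0, 0, 0, 0]
    - [0.00626, 0.0005, 0, 0, 0, 0, 0]
    - [0, 0, 0, 0, 0, 0, 0]

```text
time_s: 19.2
tcp_pos: [0.6336, -0.1513, 0.075]
ee_rot: [179.9, 0.0, 90.0]
ft_force: [-0.4, 0.7, 8.6]
gripper_width: 0.0
finger_force: 4.0
```

Request:
servo_tool:
  moves:
    - [0, 0, -0.005, 0, 0, 0, 0]
    - [0, 0, -0.02, 0, 0, 0, 0]
    - [0, 0, -0.02, 0, 0, 0, 0]
    - [0, -0.04, 0, 0, 0, 0, 0]
    - [0, -0.04, 0, 0, 0, 0, 0]
    - [0, -0.04, 0, 0, 0, 0, 0]
    - [0, -0.04, 0, 0, 0, 0, 0]
    - [0, 0, 0, 0, 0, 0, 0]

```text
time_s: 20.2
tcp_pos: [0.471, -0.1509, 0.119]
ee_rot: [-179.9, -0.1, 89.9]
ft_force: [0.0, 0.1, 0.3]
gripper_width: 0.006
finger_force: 0.0
```

```bash
python3 - <<'E'
from h import *
C=(.593,-.151,.075); o=[]
for n in("top","side"):
    im,_=bot.snapshot(n); o.append(rect(n,im[...,::-1].copy(),C,px=400))
cv2.imwrite("pics/c4.png",np.hstack(o))
E
```

```text
(no output)
```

View pics/c4.png

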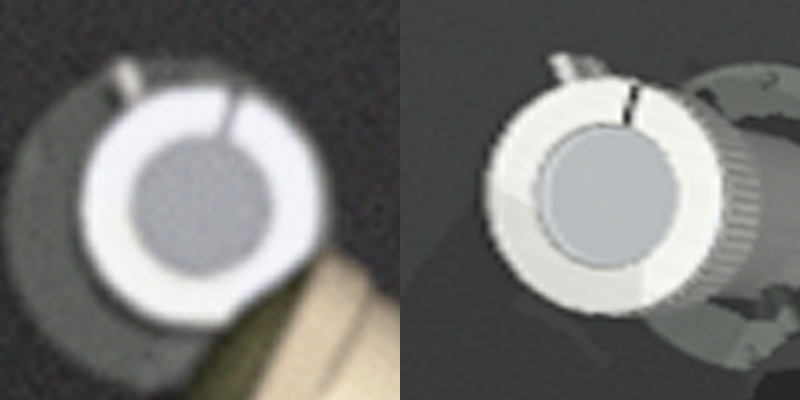

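The line is now at (231,115) in top and (631,107) in side, about -17.5°, where I predicted -19°. It has 44.5° to go, which is about 52° of finger travel. I'll touch down again on the near side.

Request:
servo_tool:
  moves:
    - [0, 0.042, 0, 0, 0, 0, 0]
    - [0, 0.04, 0, 0, 0, 0, 0]
    - [0, 0, 0.02, 0, 0, 0, 0]
    - [0, 0, 0.015, 0, 0, 0, 0]
    - [0, 0, 0.005, 0, 0, 0, 0]
    - [0, 0, 0.002, 0, 0, 0, 0]
    - [0, 0, 0, 0, 0, 0, 0]
    - [0, 0, 0, 0, 0, 0, 0]

```text
time_s: 21.3
tcp_pos: [0.5552, -0.1515, 0.0773]
ee_rot: [180.0, 0.0, 89.9]
ft_force: [-0.4, 0.6, -0.2]
gripper_width: -0.002
finger_force: 0.0
```

Request:
servo_tool:
  moves:
    - [0, 0, 0.001, 0, 0, 0, 0]
    - [0, 0, 0.0005, 0, 0, 0, 0]
    - [0, 0, 0, 0, 0, 0, 0]
    - [0, 0, 0, 0, 0, 0, 0]

```text
time_s: 21.8
tcp_pos: [0.5551, -0.1514, 0.0753]
ee_rot: [-180.0, 0.0, 89.9]
ft_force: [0.8, -0.2, -0.4]
gripper_width: -0.004
finger_force: 0.0
```

Request:
servo_tool:
  moves:
    - [0, 0, 0.0006, 0, 0, 0, 0]
    - [0, 0, 0.0005, 0, 0, 0, 0]
    - [0, 0, 0, 0, 0, 0, 0]
    - [0, 0, 0, 0, 0, 0, 0]

```text
time_s: 22.3
tcp_pos: [0.5551, -0.1514, 0.075]
ee_rot: [180.0, 0.0, 89.9]
ft_force: [-1.4, 0.8, 7.8]
gripper_width: 0.004
finger_force: 3.5
```

Request:
servo_tool:
  moves:
    - [-0.00626, 0.0005, 0, 0, 0, 0, 0]
    - [-0.0061, 0.00147, 0, 0, 0, 0, 0]
    - [-0.0058, 0.0024, 0, 0, 0, 0, 0]
    - [-0.00535, 0.00328, 0, 0, 0, 0, 0]
    - [-0.00477, 0.00408, 0, 0, 0, 0, 0]
    - [-0.0021, 0.0023, 0, 0, 0, 0, 0]
    - [0, 0, 0, 0, 0, 0, 0]
    - [0, 0, -0.005, 0, 0, 0, 0]
    - [0, 0, -0.02, 0, 0, 0, 0]
    - [0, 0, -0.02, 0, 0, 0, 0]
    - [0, -0.04, -0.02, 0, 0, 0, 0]
    - [0, -0.04, 0, 0, 0, 0, 0]
    - [0, -0.04, 0, 0, 0, 0, 0]
    - [0, 0, 0, 0, 0, 0, 0]

```text
time_s: 24.05
tcp_pos: [0.4472, -0.1813, 0.1396]
ee_rot: [-180.0, -0.0, 89.9]
ft_force: [0.1, 0.1, 0.4]
gripper_width: 0.001
finger_force: 0.0
```

```bash
python3 - <<'E'
from h import *
C=(.593,-.151,.075); o=[]
for n in("top","side"):
    im,_=bot.snapshot(n); o.append(rect(n,im[...,::-1].copy(),C,px=400))
cv2.imwrite("pics/c5.png",np.hstack(o))
E
```

```text
(no output)
```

View pics/c5.png

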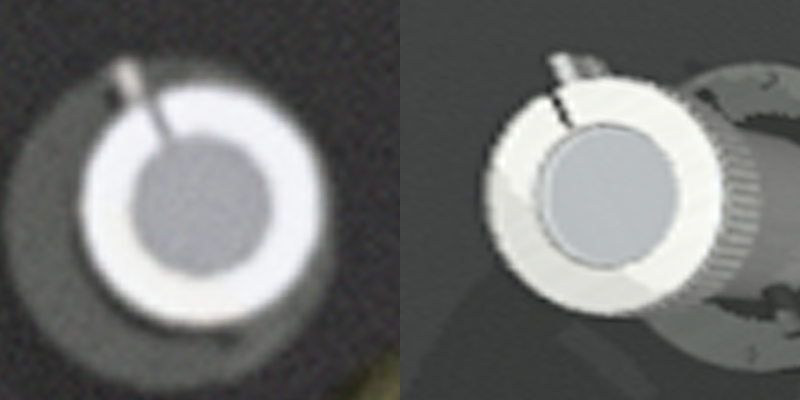

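The line now meets the pointer: (158,120) in top and (563,112) in side, both at 26–27° against the pointer's 27°. The turn count adds up to 720° (-97 → -19 → 289 → 675 → 720). The arm is clear, so I hand in.

```bash
python3 -c "
from plant import bot
print(bot.finish_job())"
```

```text
the job is handed in; nothing more can be done
None
```

I loosened the large steel holder's ring two full turns past the pointer and left the black line at it to within about 1°, with the arm clear; I handed the job in at about 24 s of the 72 s, and no verdict came back.

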